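# Find the rattling module case and hold it out over the light tile

### The job

Exactly one of the three sealed teal cases on the grey mat has a heavy part loose inside. Find it by lifting cases one at a time clear of the mat and rocking them end-down about 30 degrees one way, then the other way, then the first way again, feeling for the weight sliding from end to end; put every quiet case back flat on the grey mat. Finish still holding the rattling case, level and still, in mid-air a hand's breadth or so (10 to 20 cm) above the square blue light tile in front and centred over it; do not drop a case, and leave the other things on the bench where they are.

Things in the scene. Friction and masses are not known exactly. Their poses are not given: they have to be found in the camera images.
- case_1: Sealed parts case, one of three exactly alike: 140 mm long (x), 44 wide (y), 46 high, teal with grey lid, yellow squares at the ends; rigid, upright sides, 0.35 to 0.46 kg. Origin: centre of its underside, z up. In the rattling one, whichever it is, a 200 g slug slides along the length, 38 mm either side of the middle, once tipped over 15 degrees (takes up to 0.5 s).
- case_2: Sealed parts case, one of three exactly alike: 140 mm long (x), 44 wide (y), 46 high, teal with grey lid, yellow squares at the ends; rigid, upright sides, 0.35 to 0.46 kg. Origin: centre of its underside, z up. When level, the loose slug stays at the end it last slid to: the moment about the case's middle differs by about 0.15 N m between the two ends. Quiet cases: no change.
- case_3: Sealed parts case, one of three exactly alike: 140 mm long (x), 44 wide (y), 46 high, teal with grey lid, yellow squares at the ends; rigid, upright sides, 0.35 to 0.46 kg. Origin: centre of its underside, z up. Any of the three may be the rattling one; its slug stops hard at each end. Quiet ones are packed tight: nothing moves in them.
- slug_1 (a joint): where the part inside case_1 stands along the case's length, as an angle in rad on a faintly arched track of 250 mm radius: 0 in the middle, where all three start; it stays within 0.01 in a quiet case and goes to +0.152 (the +x end) or -0.152 (the -x end) in the rattling one as that is rocked. Not visible from outside.
- slug_2 (a joint): where the part inside case_2 stands along the case's length, as an angle in rad on a faintly arched track of 250 mm radius: 0 in the middle, where all three start; it stays within 0.01 in a quiet case and goes to +0.152 (the +x end) or -0.152 (the -x end) in the rattling one as that is rocked. Not visible from outside.
- slug_3 (a joint): where the part inside case_3 stands along the case's length, as an angle in rad on a faintly arched track of 250 mm radius: 0 in the middle, where all three start; it stays within 0.01 in a quiet case and goes to +0.152 (the +x end) or -0.152 (the -x end) in the rattling one as that is rocked. Not visible from outside.
- mat: fixed grey rubber mat, 200 mm (x) by 640 mm (y), 3 mm thick, on which the three cases lie side by side. Origin: centre of its underside; z up. Place and yaw vary.
- tile: fixed square light tile, 110 by 110 mm, 12 mm high, white frame and blue dotted face, beyond the mat. Origin: centre of its underside; z up.
- flux_a: loose pale bottle with a red cap, 42 mm across, 85 mm high; leave it. Origin: centre of its underside.
- flux_b: loose amber bottle with a red cap, 42 mm across, 85 mm high; leave it. Origin: centre of its underside.
- spool: loose metal spool, 52 mm across, 35 mm high; leave it. Origin: centre of its underside.
- dish: loose glass dish, 84 mm across, 35 mm high; leave it. Origin: centre of its underside.
- driver: loose screwdriver with orange handle lying on the bench, about 200 mm long; leave it. Its x axis runs along it.
- syringe: loose green dispensing syringe lying on the bench, about 155 mm long, 34 mm wide, 20 mm high; leave it. Its x axis runs along it.
Mind the look-alikes: they are no part of the job. What is shaped like the case_3 but orange is not meant. Leave any green look-alike of the case_1 alone.

How it is judged:
On the way, in this order (a step that is already met when the one before it is completed fails the run):
1. a case, lifted clear of the mat, has its loose part slide to one end (((z of case_1 in the frame of mat above 0.04 m and value of joint slug_1 above 0.08 rad and contact force between case_1 and the fingers above 0.5 N) or (z of case_2 in the frame of mat above 0.04 m and value of joint slug_2 above 0.08 rad and contact force between case_2 and the fingers above 0.5 N) or (z of case_3 in the frame of mat above 0.04 m and value of joint slug_3 above 0.08 rad and contact force between case_3 and the fingers above 0.5 N))), for 0.05 s.
2. and then to the other end, still in the air (((z of case_1 in the frame of mat above 0.04 m and value of joint slug_1 below -0.08 rad and contact force between case_1 and the fingers above 0.5 N) or (z of case_2 in the frame of mat above 0.04 m and value of joint slug_2 below -0.08 rad and contact force between case_2 and the fingers above 0.5 N) or (z of case_3 in the frame of mat above 0.04 m and value of joint slug_3 below -0.08 rad and contact force between case_3 and the fingers above 0.5 N))), for 0.05 s.
At the end, for the whole second after the job is handed in: The case whose inner part has slid is held in the fingers, middle within 40 mm of the tile centre seen from above, underside 80 to 260 mm above the bench, level within 0.2 rad and still; both quiet cases lie flat, at rest, released, their middles on the grey mat ((((value of joint slug_1 above 0.03 rad or value of joint slug_1 below -0.03 rad) and horizontal distance between case_1 and tile below 0.04 m and z of case_1 in the frame of tile between 0.08 and 0.26 m and angle between case_1's own z axis and vertical below 0.2 rad and linear speed of case_1 below 0.03 m/s and contact force between case_1 and the fingers above 1 N and (z of case_2 in the frame of mat below 0.01 m and angle between case_2's own z axis and vertical below 0.12 rad and linear speed of case_2 below 0.02 m/s and x of case_2 in the frame of mat between -0.1 and 0.1 m and y of case_2 in the frame of mat between -0.32 and 0.32 m and contact force between case_2 and the arm below 0.1 N and contact force between case_2 and the fingers below 0.1 N) and (z of case_3 in the frame of mat below 0.01 m and angle between case_3's own z axis and vertical below 0.12 rad and linear speed of case_3 below 0.02 m/s and x of case_3 in the frame of mat between -0.1 and 0.1 m and y of case_3 in the frame of mat between -0.32 and 0.32 m and contact force between case_3 and the arm below 0.1 N and contact force between case_3 and the fingers below 0.1 N)) or ((value of joint slug_2 above 0.03 rad or value of joint slug_2 below -0.03 rad) and horizontal distance between case_2 and tile below 0.04 m and z of case_2 in the frame of tile between 0.08 and 0.26 m and angle between case_2's own z axis and vertical below 0.2 rad and linear speed of case_2 below 0.03 m/s and contact force between case_2 and the fingers above 1 N and (z of case_1 in the frame of mat below 0.01 m and angle between case_1's own z axis and vertical below 0.12 rad and linear speed of case_1 below 0.02 m/s and x of case_1 in the frame of mat between -0.1 and 0.1 m and y of case_1 in the frame of mat between -0.32 and 0.32 m and contact force between case_1 and the arm below 0.1 N and contact force between case_1 and the fingers below 0.1 N) and (z of case_3 in the frame of mat below 0.01 m and angle between case_3's own z axis and vertical below 0.12 rad and linear speed of case_3 below 0.02 m/s and x of case_3 in the frame of mat between -0.1 and 0.1 m and y of case_3 in the frame of mat between -0.32 and 0.32 m and contact force between case_3 and the arm below 0.1 N and contact force between case_3 and the fingers below 0.1 N)) or ((value of joint slug_3 above 0.03 rad or value of joint slug_3 below -0.03 rad) and horizontal distance between case_3 and tile below 0.04 m and z of case_3 in the frame of tile between 0.08 and 0.26 m and angle between case_3's own z axis and vertical below 0.2 rad and linear speed of case_3 below 0.03 m/s and contact force between case_3 and the fingers above 1 N and (z of case_1 in the frame of mat below 0.01 m and angle between case_1's own z axis and vertical below 0.12 rad and linear speed of case_1 below 0.02 m/s and x of case_1 in the frame of mat between -0.1 and 0.1 m and y of case_1 in the frame of mat between -0.32 and 0.32 m and contact force between case_1 and the arm below 0.1 N and contact force between case_1 and the fingers below 0.1 N) and (z of case_2 in the frame of mat below 0.01 m and angle between case_2's own z axis and vertical below 0.12 rad and linear speed of case_2 below 0.02 m/s and x of case_2 in the frame of mat between -0.1 and 0.1 m and y of case_2 in the frame of mat between -0.32 and 0.32 m and contact force between case_2 and the arm below 0.1 N and contact force between case_2 and the fingers below 0.1 N)))); the arm keeps its last pose, push and grip.
It fails at once if a case is dropped or flung (faster than 1 m/s) (linear speed of any of case_1, case_2, case_3 above 1 m/s).
It fails at once if another thing on the bench is shifted more than 30 mm or knocked over (distance of any of flux_a, flux_b, spool, dish, driver, syringe from where it was at the start of the episode above 0.03 m or angle between any of flux_a, flux_b, spool, dish's own z axis and vertical above 0.5 rad).
It also fails if it takes over 72 s, if anything falls off the work surface, if the arm or the gripper's body presses on something with over 40 N, if the wrist force passes 120 N, or if a joint passes its speed limit or range.

### The arm

A 7-joint arm with a two-finger parallel gripper is mounted at the origin on the work surface. World frame = base frame: x ahead of the robot, y to its left, z up, the work surface at z = 0. Lengths are in m, angles in rad, forces in N, time in s.
With the tool pointing down it reaches from about 0.4 to 0.9 m from the base axis. Payload 5.5 kg.
Tool frame: the origin (TCP) lies midway between the tips of the shut fingers; the grasp point (between the pads) lies robot.grasp_offset behind it (robot.grasp_offset is the distance from the TCP to the grasp point, in m); z points along the fingers, y is the line along which they close (so a half turn about z gives the same grasp; the last joint's range is limited). The gripper opens to 85 mm and grips with 20 to 120 N. Pads are 22 mm wide; open, the fingers measure 114 mm over their backs; the gripper's body (76 mm by 85 mm) begins 54 mm behind the grasp point. The pads swing forward as they close: fully open they stand 13 mm farther back than shut.
Start: joints at [-0.905, 0.501, -0.427, 1.55, 0.221, 1.138, -0.21], TCP at [0.255, 0.598, 0.231] pointing down, gripper open.
Joint ranges: [-2.88, 2.88], [-0.31, 2.03], [-1.54, 1.56], [0.2, 2.42], [-1.41, 4.55], [0.19, 2.02], [-2.57, 2.57]. Speed limits (rad/s): [2.57, 2.57, 3.14, 3.14, 3.14, 3.14, 3.14].

### API

Orientations are given as a unit quaternion [x, y, z, w].
In Python, from plant import robot, vision gives the robot as it stands.
- The arm moves only by the tool jog_arm, never from a script. Its argument "motion" is one flat list of numbers, 4 for each row, row after row: the shift along the tool's x, y, z normalised to -1 to 1, where 1 is 2.5 cm, then the turn about the tool's z normalised to -1 to 1, where 1 is 6 degrees. A call has 1 to 12 rows; each row shifts and turns the commanded pose from where the row before left it, along the tool's axes as they then stand; what a row does not reach is not made up. A row lasts 1/8 s, in which the tool goes at most 62.5 mm and 10.7 degrees, less where a joint would pass 70% of its speed; a pose out of reach is approached as far as the arm can. A call with a number of a shift or a turn outside -1 to 1 is refused whole. A call with a gripper value outside its range is refused whole. "hand" is the closure, from 0 (fully open) to 1 (shut), set as the call begins (left out, the last holds). The fingers move at their own pace and stop on an object; "force" is the grip in N (left out, the last holds). Time passes only in rows, so rows that do not move let the fingers close. It gives the time, the measured TCP pose, the force, the opening and the grip force at its end, in the units of the state.
- robot.state(): the state, without advancing time (a new reading comes with each control period).
- vision.read_camera(name): name is "scene" or "top"; returns a dict with "pixels" (480x640x3 uint8, blue, green, red), "camera_matrix" (3x3 intrinsics, pixels), "dist_coeffs" ([k1, k2, p1, p2, k3] as OpenCV has them; the pictures are not rectified), "R" (3x3) and "t" (3): a world point X has camera coordinates R X + t. Camera axes: x right, y down, z forward; pixel columns grow to the right and rows downward; lengths in m; the calibration is good to about 2 mm. A picture is of the moment at which its call begins. There is no depth.
- robot.job_done(): hands the job in; it is judged then, once.
Trained networks look in a picture, given as the dict that the camera call returned (one of the last four; its "shot" number tells which), for a name from the list of things; names that differ only in an ending like _2 or _b are one class to them, and where a whole thing is asked for, a point or a joint stands for the part that bears it (a point fixed in the world has none). Each returns a list of dicts, best first, with "p" (0 to 1); they miss things now and then, are a little off and sometimes report something else, mostly with a low value. They report only what shows in the picture. A call takes as long as a camera call. They do not tell look-alikes from the thing itself.
- vision.boxes_of(label, picture): "centre" ([row, column] in pixels, amid what is visible of it).
- vision.regions_of(label, picture): "pixels" (480x640 bool, what is visible of it) and "centre" ([row, column] in pixels, amid what is visible of it).
The state is a dict: "clock": time; "qpos": joint angles; "joint_velocities": joint speeds; "joint_torque": joint torques, N m; "position": TCP position; "tcp_rot": TCP orientation; "wrist_force": force on the tool from outside, world axes, zero at the start; "torque": the same for the moment, N m; "finger_gap": finger opening in m; "finger_force": force on a finger pad.
Only numpy, scipy, OpenCV 4.12 (cv2) and the standard library are available. Lean on these libraries where they do the work, as an engineer would, in place of code of your own. Each camera call takes 0.05 s, during which the arm holds its last target. There are 200 camera calls.

## Working session

There is one attempt and no reset: what is moved stays moved. The work goes in short steps, Python scripts to look and compute and a tool call to move; the robot and the scene stay as the last step left them, time stands still between calls to the robot, and variables do not carry over. Pictures are saved under pics/ and viewed, at most 10 in all, crops included, and the job is handed in when it is done.

Besides the shell and the picture viewer there is one more tool, called after "Request:" as name(argument=value, ...) on one line, values as JSON. jog_arm: Moves the arm, as the interface text tells. Its arguments: {"type":"object","properties":{"motion":{"type":"array","items":{"type":"number","minimum":-1,"maximum":1}},"hand":{"type":"number"},"force":{"type":"number"}},"required":["motion"]}

```bash
mkdir -p pics
cat > h.py <<'E'
import numpy as np, cv2
from plant import robot, vision
def ray(p,rc,z):
    u=cv2.undistortPoints(np.array([[[rc[1],rc[0]]]],float),np.array(p["camera_matrix"]),np.array(p["dist_coeffs"])).ravel()
    R=np.array(p["R"]);t=np.array(p["t"]);c=-R.T@t;d=R.T@np.array([u[0],u[1],1]);return c+d*(z-c[2])/d[2]
E
python3 - <<'E'
from h import *
s=robot.state();print({k:np.round(v,3).tolist() for k,v in s.items()},robot.grasp_offset)
for n in("top","scene"):
    p=vision.read_camera(n);cv2.imwrite(f"pics/{n}0.png",p["pixels"])
    print(n,'cam',np.round(-np.array(p["R"]).T@np.array(p["t"]),2))
    for l,z in(("case_1",.049),("tile",.012),("mat",.003),("flux_a",.04),("spool",.03),("dish",.03),("driver",.01),("syringe",.01)):
        for r in vision.regions_of(l,p):
            m=r["pixels"].astype(np.uint8);pts=np.argwhere(m)[:,::-1].astype(np.float32)
            b=cv2.boxPoints(cv2.minAreaRect(pts))
            print(l,round(r["p"],2),np.round(r["centre"]),np.round(ray(p,r["centre"],z)[:2],3),"corners",[np.round(ray(p,(q[1],q[0]),z)[:2],3).tolist() for q in b])
E
```

```text
{'clock': 0.0, 'qpos': [-0.905, 0.502, -0.427, 1.551, 0.221, 1.138, -0.21], 'joint_velocities': [0.001, 0.0, 0.0, 0.001, 0.001, -0.0, 0.001], 'joint_torque': [0.0, -56.952, -5.816, -28.093, 0.011, 0.012, 0.0], 'position': [0.255, 0.597, 0.23], 'tcp_rot': [0.2, 0.98, -0.001, -0.0], 'wrist_force': [0.006, -0.658, -0.156], 'torque': [-0.009, 0.044, -0.016], 'finger_force': 0.0, 'finger_gap': 0.086} 0.0187
top cam [0.36 0.05 0.99]
case_1 0.87 [361. 256.] [0.29  0.189] corners [[0.311, 0.26], [0.35, 0.231], [0.265, 0.117], [0.227, 0.147]]
case_1 0.85 [265. 451.] [ 0.476 -0.175] corners [[0.418, -0.129], [0.555, -0.183], [0.536, -0.233], [0.4, -0.178]]
case_1 0.83 [393. 138.] [0.223 0.411] corners [[0.163, 0.459], [0.303, 0.417], [0.287, 0.361], [0.148, 0.404]]
case_1 0.8 [258. 327.] [0.486 0.06 ] corners [[0.418, 0.086], [0.561, 0.078], [0.558, 0.033], [0.415, 0.042]]
case_1 0.6 [251. 233.] [0.496 0.241] corners [[0.429, 0.267], [0.572, 0.255], [0.566, 0.203], [0.424, 0.216]]
tile 0.81 [172. 403.] [ 0.67  -0.091] corners [[0.704, -0.022], [0.743, -0.126], [0.635, -0.159], [0.598, -0.057]]
[... 1805 characters left out ...]
68], [0.743, 0.241]]
flux_a 0.59 [191. 189.] [ 0.71  -0.177] corners [[0.715, -0.251], [0.671, -0.244], [0.705, -0.13], [0.746, -0.138]]
spool 0.57 [165. 167.] [ 0.701 -0.29 ] corners [[0.716, -0.33], [0.663, -0.324], [0.688, -0.236], [0.738, -0.243]]
dish 0.93 [359. 354.] [0.704 0.321] corners [[0.759, 0.299], [0.682, 0.267], [0.656, 0.35], [0.731, 0.375]]
dish 0.31 [146. 272.] [ 0.488 -0.185] corners [[0.53, -0.248], [0.387, -0.196], [0.437, -0.112], [0.571, -0.164]]
driver 0.82 [302. 229.] [0.793 0.084] corners [[0.808, 0.026], [0.78, 0.021], [0.78, 0.227], [0.805, 0.228]]
syringe 0.92 [240. 174.] [ 0.794 -0.109] corners [[0.793, -0.187], [0.759, -0.182], [0.793, -0.036], [0.823, -0.041]]
```

View pics/top0.png

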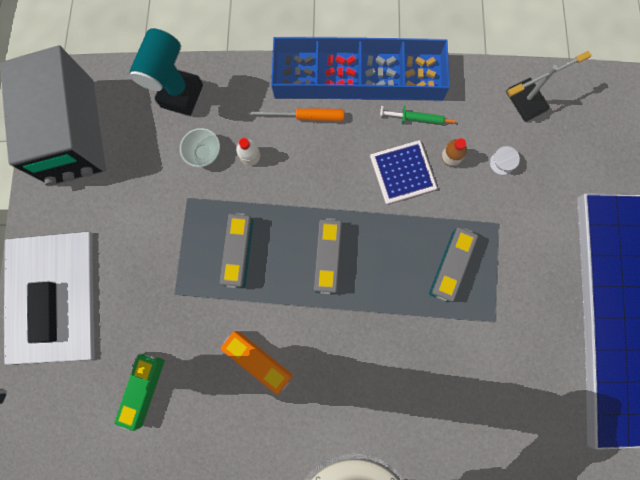

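View pics/scene0.png

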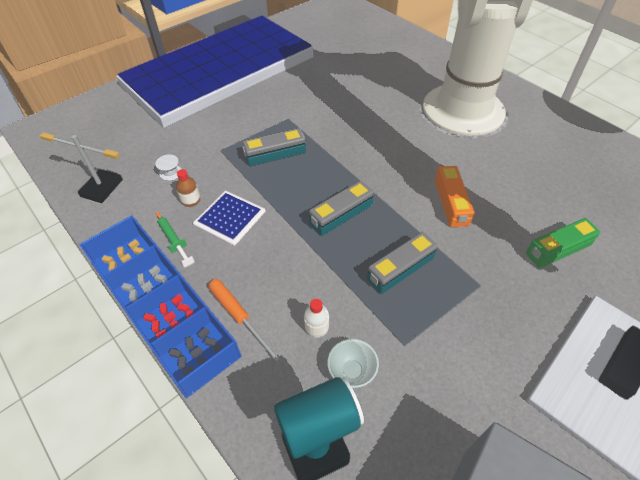

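The top view shows three grey-lidded teal cases on the mat at about (row, col) 250,235, 257,328 and 264,455. The tile is at 172,403, and the orange and green look-alikes are off the mat. Next I'll get accurate case axes from the yellow squares.

```bash
cat >> h.py <<'E'
from scipy.spatial.transform import Rotation as Ro
def cases(p):
    hsv=cv2.cvtColor(p["pixels"],cv2.COLOR_BGR2HSV);m=cv2.inRange(hsv,(22,150,120),(33,255,255))
    n,_,st,c=cv2.connectedComponentsWithStats(m)
    return [(c[i][::-1],st[i,4]) for i in range(1,n) if st[i,4]>60]
def plan(tx,ty,tz,yaw=None,start=None,yaw0=None):
    """rows to go to TCP target, tool y axis at world angle yaw (deg, mod 180)"""
    s=robot.state();P=np.array(s["position"] if start is None else start);R=Ro.from_quat(s["tcp_rot"]).as_matrix()
    a=np.degrees(np.arctan2(R[1,1],R[0,1])) if yaw0 is None else yaw0
    d=0 if yaw is None else (yaw-a+90)%180-90
    D=np.array([tx,ty,tz])-P;n=int(np.ceil(max(np.abs(D).max()*1.15/.025,abs(d)/6,1)))
    print("yaw now",round(a,1),"turn",round(d,1),"n",n)
    out=[]
    for i in range(n):
        t=np.radians(a+d*i/n);y=np.array([np.cos(t),np.sin(t),0]);x=np.array([y[1],-y[0],0])*-1
        out.append([round(float(v),2) for v in (D@x/n/.025,D@y/n/.025,-D[2]/n/.025,-d/n/6)])
    for k in range(0,n,12):print(sum(out[k:k+12],[]))
def st():
    s=robot.state();print({k:np.round(s[k],3).tolist() for k in("clock","position","tcp_rot","wrist_force","torque","finger_force","finger_gap")})
E
python3 - <<'E'
from h import *
R=Ro.from_quat(robot.state()["tcp_rot"]).as_matrix();print(R.round(2))
p=vision.read_camera("top")
for c,a in cases(p):print(a,c.round(),ray(p,c,.049).round(4)[:2])
E
```

```text
[[-0.92  0.39 -0.  ]
 [ 0.39  0.92  0.  ]
 [ 0.    0.   -1.  ]]
195 [226. 237.] [0.5445 0.2356]
199 [232. 329.] [0.5365 0.0572]
197 [242. 464.] [ 0.5214 -0.2013]
202 [272. 231.] [0.4549 0.2427]
209 [278. 326.] [0.4464 0.0625]
210 [285. 448.] [ 0.4377 -0.1681]
217 [347. 236.] [0.3138 0.2273]
187 [370. 143.] [0.2664 0.4046]
214 [378. 274.] [0.26   0.1553]
221 [415. 127.] [0.1809 0.4303]
```

Run:
```python
from h import *
plan(.5565,.2345,.12,85.5)
plan(.5565,.2345,.03,85.5,start=[.5565,.2345,.12],yaw0=85.5)
```

```text
yaw now 66.9 turn 18.6 n 17
[-0.99, -0.51, 0.26, -0.18, -0.98, -0.53, 0.26, -0.18, -0.97, -0.55, 0.26, -0.18, -0.96, -0.56, 0.26, -0.18, -0.95, -0.58, 0.26, -0.18, -0.94, -0.6, 0.26, -0.18, -0.92, -0.62, 0.26, -0.18, -0.91, -0.64, 0.26, -0.18, -0.9, -0.65, 0.26, -0.18, -0.89, -0.67, 0.26, -0.18, -0.87, -0.69, 0.26, -0.18, -0.86, -0.7, 0.26, -0.18]
[-0.85, -0.72, 0.26, -0.18, -0.83, -0.74, 0.26, -0.18, -0.82, -0.75, 0.26, -0.18, -0.8, -0.77, 0.26, -0.18, -0.79, -0.78, 0.26, -0.18]
yaw now 85.5 turn 0.0 n 5
[0.0, 0.0, 0.72, -0.0, 0.0, 0.0, 0.72, -0.0, 0.0, 0.0, 0.72, -0.0, 0.0, 0.0, 0.72, -0.0, 0.0, 0.0, 0.72, -0.0]
```

Request:
jog_arm(motion=[-0.99, -0.51, 0.26, -0.18, -0.98, -0.53, 0.26, -0.18, -0.97, -0.55, 0.26, -0.18, -0.96, -0.56, 0.26, -0.18, -0.95, -0.58, 0.26, -0.18, -0.94, -0.6, 0.26, -0.18, -0.92, -0.62, 0.26, -0.18, -0.91, -0.64, 0.26, -0.18, -0.9, -0.65, 0.26, -0.18, -0.89, -0.67, 0.26, -0.18, -0.87, -0.69, 0.26, -0.18, -0.86, -0.7, 0.26, -0.18], hand=0)

```text
clock: 2.45
position: [0.4682, 0.3403, 0.1532]
tcp_rot: [0.088, 0.996, 0.0, 0.0]
wrist_force: [-1.4, -0.2, 0.8]
finger_gap: 0.0851
finger_force: 0.0
```

Request:
jog_arm(motion=[-0.85, -0.72, 0.26, -0.18, -0.83, -0.74, 0.26, -0.18, -0.82, -0.75, 0.26, -0.18, -0.8, -0.77, 0.26, -0.18, -0.79, -0.78, 0.26, -0.18, 0, 0, 0.4, 0, 0, 0, 0.4, 0, 0, 0, 0, 0])

```text
clock: 3.45
position: [0.5541, 0.2348, 0.0997]
tcp_rot: [0.04, 0.999, -0.0, -0.001]
wrist_force: [0.0, -1.0, 0.6]
finger_gap: 0.0853
finger_force: 0.0
```

Run:
```python
from h import *
st();plan(.5565,.2345,.03,85.5)
p=vision.read_camera("top");cv2.imwrite("pics/t1.png",p["pixels"])
```

```text
{'clock': 3.45, 'position': [0.554, 0.235, 0.1], 'tcp_rot': [0.04, 0.999, -0.0, -0.001], 'wrist_force': [0.007, -1.028, 0.622], 'torque': [0.064, 0.002, -0.005], 'finger_force': 0.0, 'finger_gap': 0.085}
yaw now 85.4 turn 0.1 n 4
[-0.02, -0.0, 0.7, -0.0, -0.02, -0.0, 0.7, -0.0, -0.02, -0.0, 0.7, -0.0, -0.02, -0.0, 0.7, -0.0]
```

Works well. I'll descend, grip softly, and lift slowly so that the far end sags.

Request:
jog_arm(motion=[-0.02, 0, 0.7, 0, -0.02, 0, 0.7, 0, -0.02, 0, 0.7, 0, -0.02, 0, 0.7, 0, 0, 0, 0, 0])

```text
clock: 4.12
position: [0.5563, 0.2328, 0.0285]
tcp_rot: [0.041, 0.999, -0.001, -0.002]
wrist_force: [0.5, 0.3, -0.6]
finger_gap: 0.0853
finger_force: 0.0
```

Request:
jog_arm(motion=[0, 0, 0, 0, 0, 0, 0, 0, 0, 0, 0, 0, 0, 0, 0, 0, 0, 0, 0, 0, 0, 0, 0, 0], hand=1, force=20)

```text
clock: 4.88
position: [0.5585, 0.2338, 0.0317]
tcp_rot: [0.041, 0.999, 0.0, 0.001]
wrist_force: [-1.2, 0.1, 6.4]
finger_gap: 0.0435
finger_force: 21.9
```

Request:
jog_arm(motion=[0, 0, -0.3, 0, 0, 0, -0.3, 0, 0, 0, -0.3, 0, 0, 0, -0.3, 0, 0, 0, 0, 0, 0, 0, 0, 0])

```text
clock: 5.62
position: [0.5577, 0.2334, 0.0607]
tcp_rot: [0.041, 0.999, -0.0, -0.0]
wrist_force: [-0.4, -0.3, -3.0]
finger_gap: 0.0432
finger_force: 20.9
```

Run:
```python
from h import *
st()
p=vision.read_camera("scene");cv2.imwrite("pics/s1.png",cv2.resize(p["pixels"][120:360,230:550],(640,480)))
```

```text
{'clock': 5.625, 'position': [0.558, 0.233, 0.061], 'tcp_rot': [0.041, 0.999, -0.0, -0.0], 'wrist_force': [-0.407, -0.306, -3.003], 'torque': [-0.003, -0.155, 0.012], 'finger_force': 20.932, 'finger_gap': 0.043}
```

View pics/s1.png

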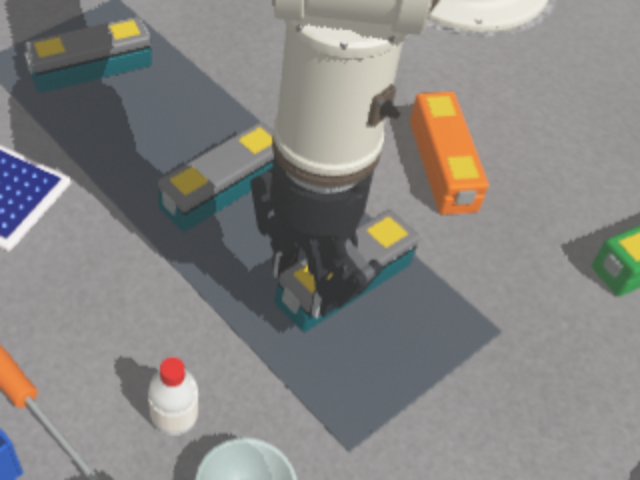

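The case is held at its +x end and looks tilted slightly. I'll lift further and compare.

Request:
jog_arm(motion=[0, 0, -0.3, 0, 0, 0, -0.3, 0, 0, 0, -0.3, 0, 0, 0, -0.3, 0, 0, 0, 0, 0, 0, 0, 0, 0])

```text
clock: 6.42
position: [0.5577, 0.2334, 0.0907]
tcp_rot: [0.041, 0.999, -0.0, -0.0]
wrist_force: [-0.3, -0.8, -4.0]
finger_gap: 0.0433
finger_force: 21.0
```

Run:
```python
from h import *
st()
for n in("scene","top"):
  p=vision.read_camera(n)
  for c,a in cases(p):print(n,a,c.round(1),[ray(p,c,z).round(3)[:2].tolist() for z in(.03,.06,.09)])
p=vision.read_camera("scene");cv2.imwrite("pics/s2.png",cv2.resize(p["pixels"][180:300,330:490],(640,480)))
```

```text
{'clock': 6.425, 'position': [0.558, 0.233, 0.091], 'tcp_rot': [0.041, 0.999, -0.0, -0.0], 'wrist_force': [-0.279, -0.789, -3.97], 'torque': [-0.043, -0.21, 0.037], 'finger_force': 20.962, 'finger_gap': 0.043}
scene 85 [134.5 291.9] [[0.426, -0.186], [0.448, -0.156], [0.469, -0.126]]
scene 74 [142.9 254.5] [[0.51, -0.22], [0.529, -0.189], [0.547, -0.157]]
scene 105 [172.7 450.2] [[0.246, 0.148], [0.275, 0.164], [0.304, 0.18]]
scene 119 [189.9 358.3] [[0.435, 0.051], [0.456, 0.071], [0.478, 0.091]]
scene 123 [203.5 461. ] [[0.301, 0.222], [0.328, 0.235], [0.355, 0.247]]
scene 121 [209.7 324. ] [[0.527, 0.045], [0.544, 0.065], [0.562, 0.085]]
scene 148 [227.6 425.2] [[0.407, 0.215], [0.43, 0.228], [0.452, 0.241]]
scene 139 [227.6 584.4] [[0.165, 0.43], [0.198, 0.434], [0.231, 0.437]]
scene 155 [242.6 549.6] [[0.252, 0.403], [0.282, 0.408], [0.311, 0.413]]
scene 64 [248.3 384.5] [[0.505, 0.197], [0.524, 0.211], [0.542, 0.225]]
top 211 [285.  447.5] [[0.439, -0.172], [0.437, -0.166], [0.434, -0.159]]
top 215 [369.5 142.7] [[0.265, 0.411], [0.268, 0.4], [0.271, 0.389]]
top 220 [415.1 127. ] [[0.177, 0.438], [0.183, 0.426], [0.188, 0.414]]
```

View pics/s2.png

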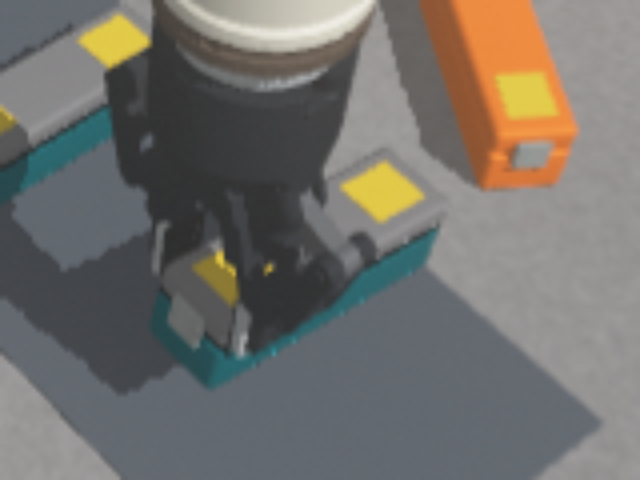

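The case is clear of the mat and sagging only about 10°. A few brisk upward jerks should make it slip further in the soft grip.

Request:
jog_arm(motion=[0, 0, -1, 0, 0, 0, 0.9, 0, 0, 0, -1, 0, 0, 0, 0.9, 0, 0, 0, -1, 0, 0, 0, 0.9, 0, 0, 0, -1, 0, 0, 0, 0.9, 0, 0, 0, 0, 0, 0, 0, 0, 0])

```text
clock: 7.82
position: [0.5572, 0.2335, 0.1007]
tcp_rot: [0.041, 0.999, -0.0, -0.001]
wrist_force: [0.4, 0.4, -2.9]
finger_gap: 0.0432
finger_force: 22.2
```

```bash
cat >> h.py <<'E'
def tilt(A,ax,d,s0=1,zt=None,win=40):
    """gripped point (TCP now); find yellow squares in scene near axis plane; returns height of each via vertical plane through the axis"""
    st();s=robot.state();P=np.array(s["position"]);p=vision.read_camera("scene")
    u=np.array([np.cos(np.radians(ax)),np.sin(np.radians(ax))]);nrm=np.array([-u[1],u[0],0])
    R=np.array(p["R"]);c0=-R.T@np.array(p["t"])
    for c,a in cases(p):
        q=ray(p,c,0.0);dd=q-c0;k=(nrm@(P-c0))/(nrm@dd);X=c0+k*dd;l=(X-P)[:2]@u
        if abs(l)<.15 and 0<X[2]<.3:print("square along",round(l,3),"z-TCP",round(X[2]-P[2],3),"area",a)
    return p
E
python3 - <<'E'
from h import *
tilt(0,-4.5,0)
E
```

```text
{'clock': 7.825, 'position': [0.557, 0.234, 0.101], 'tcp_rot': [0.041, 0.999, -0.0, -0.001], 'wrist_force': [0.372, 0.38, -2.879], 'torque': [0.033, -0.072, -0.048], 'finger_force': 22.229, 'finger_gap': 0.043}
square along -0.134 z-TCP 0.111 area 105
square along 0.125 z-TCP 0.195 area 123
```

Run:
```python
from h import *
st();p=vision.read_camera("scene");cv2.imwrite("pics/s3.png",cv2.resize(p["pixels"][150:300,320:520],(640,480)))
for c,a in cases(p):print(a,c.round(1))
```

```text
{'clock': 7.875, 'position': [0.557, 0.233, 0.101], 'tcp_rot': [0.041, 0.999, -0.0, -0.001], 'wrist_force': [-0.212, 0.557, -2.901], 'torque': [0.012, -0.01, -0.075], 'finger_force': 22.222, 'finger_gap': 0.043}
85 [134.5 291.9]
74 [142.9 254.5]
105 [172.7 450.2]
80 [188.8 357. ]
124 [203.5 461.1]
123 [209.7 324.1]
141 [227.5 584.4]
156 [242.6 549.6]
```

View pics/s3.png

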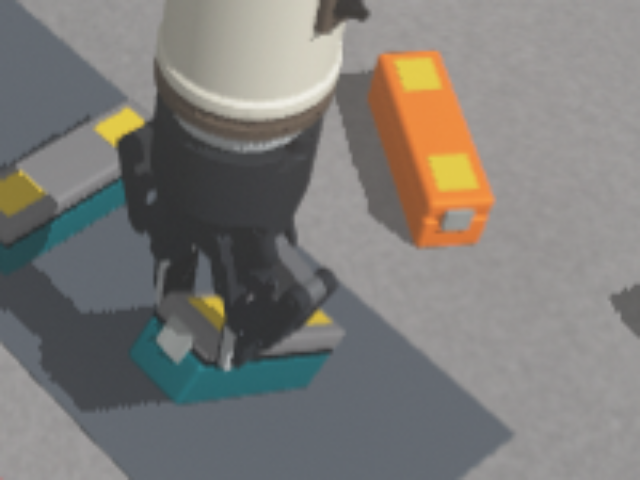

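The jerks worked: the case is now steeply tilted with its near-robot end down, probably touching the mat. I'll firm the grip, lift, and let the slug settle.

Request:
jog_arm(motion=[0, 0, 0, 0, 0, 0, 0, 0, 0, 0, -0.6, 0, 0, 0, -0.6, 0, 0, 0, -0.6, 0, 0, 0, 0, 0, 0, 0, 0, 0, 0, 0, 0, 0, 0, 0, 0, 0], force=80)

```text
clock: 9.05
position: [0.5575, 0.2333, 0.1451]
tcp_rot: [0.041, 0.999, -0.0, -0.001]
wrist_force: [-0.9, 0.7, -3.7]
finger_gap: 0.0418
finger_force: 84.4
```

Run:
```python
from h import *
tilt(0,-4.5,0)
p=vision.read_camera("scene");cv2.imwrite("pics/s4.png",cv2.resize(p["pixels"][150:300,320:520],(640,480)))
st()
```

```text
{'clock': 9.05, 'position': [0.557, 0.233, 0.145], 'tcp_rot': [0.041, 0.999, -0.0, -0.001], 'wrist_force': [-0.901, 0.699, -3.668], 'torque': [0.052, -0.119, -0.008], 'finger_force': 84.419, 'finger_gap': 0.042}
square along -0.134 z-TCP 0.066 area 106
square along 0.072 z-TCP 0.153 area 73
square along 0.124 z-TCP 0.15 area 123
{'clock': 9.15, 'position': [0.558, 0.233, 0.145], 'tcp_rot': [0.041, 0.999, -0.0, -0.0], 'wrist_force': [0.683, 0.195, -2.854], 'torque': [-0.012, -0.092, 0.026], 'finger_force': 84.419, 'finger_gap': 0.042}
```

View pics/s4.png

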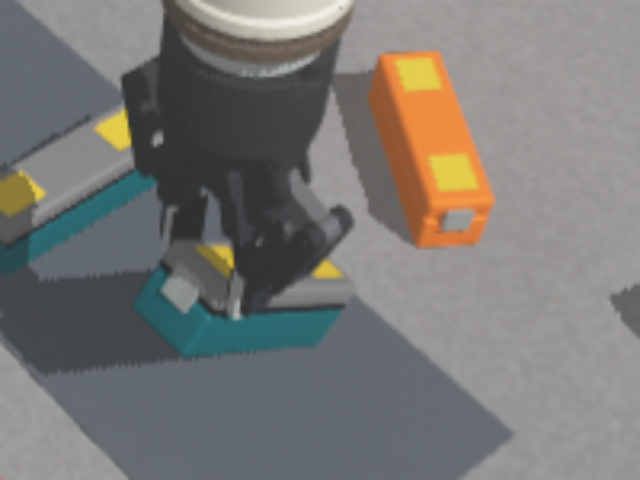

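Held in the air at roughly 30–35°, B end down. I'll lower it at soft grip so the mat levels it, then firm up, lift slightly, and compare the moment with the earlier −0.21.

Request:
jog_arm(motion=[0, 0, 0.6, 0, 0, 0, 0.6, 0, 0, 0, 0.5, 0, 0, 0, 0.5, 0, 0, 0, 0.5, 0, 0, 0, 0.5, 0, 0, 0, 0.4, 0, 0, 0, 0.4, 0, 0, 0, 0.3, 0, 0, 0, 0.2, 0, 0, 0, 0, 0, 0, 0, 0, 0], force=20)

```text
clock: 10.65
position: [0.5595, 0.234, 0.0342]
tcp_rot: [0.041, 0.999, 0.001, 0.001]
wrist_force: [3.7, 0.7, 5.0]
finger_gap: 0.0419
finger_force: 87.7
```

```bash
cat >> h.py <<'E'
def feel(n=8,ax=-4.5):
    F=[];T=[]
    for i in range(n):
        vision.read_camera("top");s=robot.state();F.append(s["wrist_force"]);T.append(s["torque"])
    y=np.array([-np.sin(np.radians(ax)),np.cos(np.radians(ax)),0]);T=np.array(T)@y
    print("F",np.mean(F,0).round(2),"moment about case y",T.mean().round(3),"+-",(T.std()/n**.5).round(3))
E
python3 - <<'E'
from h import *
tilt(0,-4.5,0)
E
```

```text
{'clock': 10.65, 'position': [0.56, 0.234, 0.034], 'tcp_rot': [0.041, 0.999, 0.001, 0.001], 'wrist_force': [3.741, 0.655, 5.003], 'torque': [0.158, -0.223, -0.034], 'finger_force': 87.725, 'finger_gap': 0.042}
square along -0.135 z-TCP 0.179 area 104
square along 0.067 z-TCP 0.264 area 116
square along 0.123 z-TCP 0.263 area 122
square along -0.105 z-TCP 0.011 area 150
```

Level again. Lift and feel.

Request:
jog_arm(motion=[0, 0, -0.4, 0, 0, 0, -0.4, 0, 0, 0, -0.4, 0, 0, 0, 0, 0], force=80)

```text
clock: 11.2
position: [0.5582, 0.2338, 0.0642]
tcp_rot: [0.041, 0.999, 0.0, 0.001]
wrist_force: [0.1, -0.7, -3.8]
finger_gap: 0.0419
finger_force: 86.8
```

Run:
```python
from h import *
feel();tilt(0,-4.5,0)
```

```text
F [ 0.05 -0.43 -3.55] moment about case y -0.192 +- 0.015
{'clock': 11.6, 'position': [0.558, 0.233, 0.063], 'tcp_rot': [0.041, 0.999, -0.0, -0.0], 'wrist_force': [0.002, 0.156, -3.199], 'torque': [-0.021, -0.232, 0.01], 'finger_force': 86.8, 'finger_gap': 0.042}
square along -0.134 z-TCP 0.149 area 104
square along 0.068 z-TCP 0.234 area 114
square along 0.125 z-TCP 0.233 area 118
square along -0.106 z-TCP 0.008 area 155
```

The moment is unchanged (−0.19, where rattling would give about −0.28), so the left case is quiet. I'll set it down, release, and go to the middle case.

Request:
jog_arm(motion=[0, 0, 0.4, 0, 0, 0, 0.4, 0, 0, 0, 0.4, 0, 0, 0, 0.02, 0, 0, 0, 0, 0])

```text
clock: 12.28
position: [0.5583, 0.2331, 0.0327]
tcp_rot: [0.041, 0.999, -0.0, 0.0]
wrist_force: [1.2, -1.9, 0.1]
finger_gap: 0.0422
finger_force: 89.4
```

Request:
jog_arm(motion=[0, 0, 0, 0, 0, 0, 0, 0, 0, 0, 0, 0, 0, 0, 0, 0, 0, 0, -0.7, 0, 0, 0, -1, 0, 0, 0, -1, 0, 0, 0, -0.7, 0], hand=0)

```text
clock: 13.28
position: [0.5586, 0.2339, 0.1202]
tcp_rot: [0.041, 0.999, 0.001, 0.001]
wrist_force: [0.5, 0.0, -0.5]
finger_gap: 0.0853
finger_force: 0.0
```

Run:
```python
from h import *
st();plan(.5484,.0565,.11,86.6)
p=vision.read_camera("top")
for c,a in cases(p):print(a,c.round(),ray(p,c,.049).round(4)[:2])
```

```text
{'clock': 13.275, 'position': [0.559, 0.234, 0.12], 'tcp_rot': [0.041, 0.999, 0.001, 0.001], 'wrist_force': [0.49, 0.043, -0.457], 'torque': [-0.041, 0.001, 0.003], 'finger_force': 0.0, 'finger_gap': 0.085}
yaw now 85.3 turn 1.3 n 9
[-0.02, -0.79, 0.05, -0.02, -0.02, -0.79, 0.05, -0.02, -0.02, -0.79, 0.05, -0.02, -0.01, -0.79, 0.05, -0.02, -0.01, -0.79, 0.05, -0.02, -0.01, -0.79, 0.05, -0.02, -0.01, -0.79, 0.05, -0.02, -0.01, -0.79, 0.05, -0.02, -0.0, -0.79, 0.05, -0.02]
94 [275. 328.] [0.453  0.0587]
210 [285. 448.] [ 0.4377 -0.1681]
215 [369. 143.] [0.2668 0.4043]
220 [415. 127.] [0.1808 0.4303]
```

Request:
jog_arm(motion=[-0.02, -0.79, 0.05, -0.02, -0.02, -0.79, 0.05, -0.02, -0.02, -0.79, 0.05, -0.02, -0.01, -0.79, 0.05, -0.02, -0.01, -0.79, 0.05, -0.02, -0.01, -0.79, 0.05, -0.02, -0.01, -0.79, 0.05, -0.02, -0.01, -0.79, 0.05, -0.02, 0, -0.79, 0.05, -0.02, 0, 0, 0, 0])

```text
clock: 14.58
position: [0.5473, 0.0535, 0.1063]
tcp_rot: [0.033, 0.999, -0.0, -0.0]
wrist_force: [-0.5, -0.2, -0.4]
finger_gap: 0.0853
finger_force: 0.0
```

Run:
```python
from h import *
st();plan(.5484,.0565,.031,86.6)
```

```text
{'clock': 14.575, 'position': [0.547, 0.053, 0.106], 'tcp_rot': [0.033, 0.999, -0.0, -0.0], 'wrist_force': [-0.505, -0.176, -0.445], 'torque': [0.016, -0.03, 0.04], 'finger_force': 0.0, 'finger_gap': 0.085}
yaw now 86.2 turn 0.4 n 4
[-0.01, 0.03, 0.75, -0.02, -0.01, 0.03, 0.75, -0.02, -0.01, 0.03, 0.75, -0.02, -0.01, 0.03, 0.75, -0.02]
```

Request:
jog_arm(motion=[-0.01, 0.03, 0.75, -0.02, -0.01, 0.03, 0.75, -0.02, -0.01, 0.03, 0.75, -0.02, -0.01, 0.03, 0.75, -0.02, 0, 0, 0, 0])

```text
clock: 15.2
position: [0.5468, 0.0592, 0.0293]
tcp_rot: [0.027, 1.0, -0.0, -0.002]
wrist_force: [-0.9, 0.3, 0.6]
finger_gap: 0.0852
finger_force: 0.0
```

Request:
jog_arm(motion=[0, 0, 0, 0, 0, 0, 0, 0, 0, 0, 0, 0, 0, 0, 0, 0, 0, 0, 0, 0, 0, 0, -0.6, 0, 0, 0, -0.6, 0, 0, 0, -0.6, 0, 0, 0, -0.6, 0, 0, 0, 0, 0], hand=1, force=20)

```text
clock: 16.45
position: [0.5499, 0.0591, 0.0933]
tcp_rot: [0.028, 1.0, 0.0, 0.002]
wrist_force: [1.6, -0.3, -4.0]
finger_gap: 0.0433
finger_force: 21.0
```

Request:
jog_arm(motion=[0, 0, -1, 0, 0, 0, 0.9, 0, 0, 0, -1, 0, 0, 0, 0.9, 0, 0, 0, -1, 0, 0, 0, 0.9, 0, 0, 0, -1, 0, 0, 0, 0.9, 0, 0, 0, 0, 0])

```text
clock: 17.58
position: [0.5501, 0.0593, 0.1018]
tcp_rot: [0.028, 1.0, 0.0, 0.001]
wrist_force: [1.7, 0.9, 1.2]
finger_gap: 0.0434
finger_force: 22.8
```

Run:
```python
from h import *
p=tilt(0,-3.4,0)
cv2.imwrite("pics/s5.png",cv2.resize(p["pixels"][120:270,250:450],(640,480)))
```

```text
{'clock': 17.575, 'position': [0.55, 0.059, 0.102], 'tcp_rot': [0.028, 1.0, 0.0, 0.001], 'wrist_force': [1.693, 0.935, 1.212], 'torque': [0.164, -0.481, -0.072], 'finger_force': 22.758, 'finger_gap': 0.043}
square along 0.054 z-TCP 0.172 area 66
square along 0.118 z-TCP 0.189 area 75
```

View pics/s5.png

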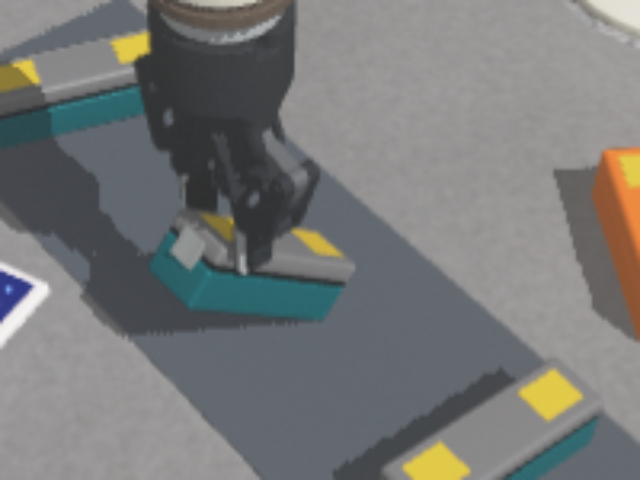

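Tilted again, with the near-robot end down. Same sequence: firm up, lift and dwell, lower to level, lift, feel.

Request:
jog_arm(motion=[0, 0, 0, 0, 0, 0, 0, 0, 0, 0, -0.6, 0, 0, 0, -0.6, 0, 0, 0, -0.6, 0, 0, 0, 0, 0, 0, 0, 0, 0, 0, 0, 0, 0, 0, 0, 0, 0], force=60)

```text
clock: 18.75
position: [0.5482, 0.0589, 0.146]
tcp_rot: [0.028, 1.0, -0.0, -0.001]
wrist_force: [-0.3, -0.0, -4.7]
finger_gap: 0.0423
finger_force: 63.3
```

Request:
jog_arm(motion=[0, 0, 0.6, 0, 0, 0, 0.6, 0, 0, 0, 0.5, 0, 0, 0, 0.5, 0, 0, 0, 0.5, 0, 0, 0, 0.5, 0, 0, 0, 0.4, 0, 0, 0, 0.4, 0, 0, 0, 0.3, 0, 0, 0, 0.2, 0, 0, 0, 0.1, 0, 0, 0, 0, 0], force=20)

```text
clock: 20.25
position: [0.5505, 0.0592, 0.0349]
tcp_rot: [0.028, 1.0, -0.0, 0.002]
wrist_force: [-3.8, -0.7, 30.2]
finger_gap: 0.0426
finger_force: 69.9
```

Request:
jog_arm(motion=[0, 0, -0.4, 0, 0, 0, -0.4, 0, 0, 0, -0.4, 0, 0, 0, 0, 0], force=80)

```text
clock: 20.75
position: [0.5487, 0.059, 0.0618]
tcp_rot: [0.028, 1.0, 0.0, 0.0]
wrist_force: [0.9, -0.8, -5.2]
finger_gap: 0.042
finger_force: 81.6
```

Run:
```python
from h import *
feel(8,-3.4);tilt(0,-3.4,0)
```

```text
F [-0.24  0.17 -4.6 ] moment about case y -0.201 +- 0.01
{'clock': 21.15, 'position': [0.548, 0.059, 0.061], 'tcp_rot': [0.028, 1.0, 0.0, -0.0], 'wrist_force': [0.112, 0.285, -3.82], 'torque': [-0.032, -0.179, 0.01], 'finger_force': 81.575, 'finger_gap': 0.042}
square along 0.055 z-TCP 0.212 area 68
square along 0.12 z-TCP 0.229 area 73
square along -0.093 z-TCP 0.009 area 118
square along 0.003 z-TCP 0.015 area 66
```

Moment −0.20 with 4.5 N at about 48 mm, which fits a centred weight, so the middle case is quiet too and the right one should be the rattler. I'll set this one down and move on.

Request:
jog_arm(motion=[0, 0, 0.4, 0, 0, 0, 0.4, 0, 0, 0, 0.3, 0, 0, 0, 0.03, 0, 0, 0, 0, 0])

```text
clock: 21.82
position: [0.5485, 0.0588, 0.035]
tcp_rot: [0.028, 1.0, -0.001, -0.0]
wrist_force: [-6.6, -1.3, 18.1]
finger_gap: 0.0418
finger_force: 84.4
```

Request:
jog_arm(motion=[0, 0, 0, 0, 0, 0, 0, 0, 0, 0, 0, 0, 0, 0, 0, 0, 0, 0, -0.7, 0, 0, 0, -1, 0, 0, 0, -1, 0, 0, 0, -0.7, 0, 0, 0, 0, 0], hand=0)

```text
clock: 22.95
position: [0.55, 0.0591, 0.1202]
tcp_rot: [0.028, 1.0, 0.0, 0.002]
wrist_force: [0.4, 0.6, -0.4]
finger_gap: 0.0852
finger_force: 0.0
```

Run:
```python
from h import *
st();plan(.5308,-.2050,.11,68.4)
p=vision.read_camera("scene")
for c,a in cases(p):print(a,c.round(),ray(p,c,.049).round(4)[:2])
```

```text
{'clock': 22.95, 'position': [0.55, 0.059, 0.12], 'tcp_rot': [0.028, 1.0, 0.0, 0.002], 'wrist_force': [0.383, 0.582, -0.382], 'torque': [0.001, -0.076, -0.001], 'finger_force': 0.0, 'finger_gap': 0.085}
yaw now 86.8 turn -18.4 n 13
[0.01, -0.81, 0.03, 0.24, -0.01, -0.81, 0.03, 0.24, -0.03, -0.81, 0.03, 0.24, -0.05, -0.81, 0.03, 0.24, -0.07, -0.81, 0.03, 0.24, -0.09, -0.81, 0.03, 0.24, -0.11, -0.81, 0.03, 0.24, -0.13, -0.8, 0.03, 0.24, -0.15, -0.8, 0.03, 0.24, -0.17, -0.8, 0.03, 0.24, -0.19, -0.79, 0.03, 0.24, -0.21, -0.79, 0.03, 0.24]
[-0.22, -0.78, 0.03, 0.24]
74 [143. 255.] [ 0.5217 -0.2001]
105 [173. 450.] [0.2643 0.1582]
117 [192. 356.] [0.4572 0.0656]
123 [203. 461.] [0.3183 0.2299]
131 [213. 321.] [0.5476 0.061 ]
139 [227. 584.] [0.1855 0.4321]
151 [243. 422.] [0.4554 0.2437]
157 [243. 550.] [0.2708 0.4063]
180 [266. 386.] [0.5448 0.2362]
```

Both quiet cases lie flat: their squares sit 90 mm apart at lid height. Now the right case.

Request:
jog_arm(motion=[0.01, -0.81, 0.03, 0.24, -0.01, -0.81, 0.03, 0.24, -0.03, -0.81, 0.03, 0.24, -0.05, -0.81, 0.03, 0.24, -0.07, -0.81, 0.03, 0.24, -0.09, -0.81, 0.03, 0.24, -0.11, -0.81, 0.03, 0.24, -0.13, -0.8, 0.03, 0.24, -0.15, -0.8, 0.03, 0.24, -0.17, -0.8, 0.03, 0.24, -0.19, -0.79, 0.03, 0.24, -0.21, -0.79, 0.03, 0.24])

```text
clock: 24.5
position: [0.5315, -0.1858, 0.1092]
tcp_rot: [0.178, 0.984, 0.0, -0.0]
wrist_force: [0.5, -0.1, -0.6]
finger_gap: 0.0853
finger_force: 0.0
```

Request:
jog_arm(motion=[-0.22, -0.78, 0.03, 0.24, 0, 0, 0, 0, 0, 0, 0, 0])

```text
clock: 24.88
position: [0.5301, -0.2039, 0.1085]
tcp_rot: [0.189, 0.982, 0.0, -0.0]
wrist_force: [0.8, 0.1, 0.6]
finger_gap: 0.0854
finger_force: 0.0
```

Run:
```python
from h import *
st();plan(.5308,-.2050,.031,68.4)
```

```text
{'clock': 24.875, 'position': [0.53, -0.204, 0.108], 'tcp_rot': [0.189, 0.982, 0.0, -0.0], 'wrist_force': [0.819, 0.09, 0.565], 'torque': [-0.0, 0.004, -0.011], 'finger_force': 0.0, 'finger_gap': 0.085}
yaw now 68.2 turn 0.2 n 4
[-0.01, -0.01, 0.77, -0.01, -0.01, -0.01, 0.77, -0.01, -0.01, -0.01, 0.77, -0.01, -0.01, -0.01, 0.77, -0.01]
```

Request:
jog_arm(motion=[-0.01, -0.01, 0.77, -0.01, -0.01, -0.01, 0.77, -0.01, -0.01, -0.01, 0.77, -0.01, -0.01, -0.01, 0.77, -0.01, 0, 0, 0, 0])

```text
clock: 25.5
position: [0.5287, -0.2052, 0.0291]
tcp_rot: [0.188, 0.982, 0.0, -0.002]
wrist_force: [-0.9, 0.5, 0.6]
finger_gap: 0.0855
finger_force: 0.0
```

Request:
jog_arm(motion=[0, 0, 0, 0, 0, 0, 0, 0, 0, 0, 0, 0, 0, 0, 0, 0, 0, 0, 0, 0, 0, 0, -0.6, 0, 0, 0, -0.6, 0, 0, 0, -0.6, 0, 0, 0, -0.6, 0, 0, 0, 0, 0], hand=1, force=20)

```text
clock: 26.75
position: [0.5319, -0.2065, 0.0934]
tcp_rot: [0.188, 0.982, -0.0, 0.002]
wrist_force: [0.2, -0.4, -2.3]
finger_gap: 0.0434
finger_force: 23.8
```

Request:
jog_arm(motion=[0, 0, -1, 0, 0, 0, 0.9, 0, 0, 0, -1, 0, 0, 0, 0.9, 0, 0, 0, -1, 0, 0, 0, 0.9, 0, 0, 0, -1, 0, 0, 0, 0.9, 0, 0, 0, 0, 0])

```text
clock: 27.88
position: [0.532, -0.2064, 0.102]
tcp_rot: [0.188, 0.982, -0.0, 0.001]
wrist_force: [2.1, -0.3, 3.0]
finger_gap: 0.0434
finger_force: 23.6
```

Request:
jog_arm(motion=[0, 0, 0, 0, 0, 0, 0, 0, 0, 0, -0.6, 0, 0, 0, -0.6, 0, 0, 0, -0.6, 0, 0, 0, 0, 0, 0, 0, 0, 0, 0, 0, 0, 0, 0, 0, 0, 0], force=60)

```text
clock: 29.0
position: [0.5301, -0.2058, 0.1459]
tcp_rot: [0.188, 0.982, 0.0, -0.001]
wrist_force: [-0.5, 0.3, -3.6]
finger_gap: 0.0424
finger_force: 61.8
```

Run:
```python
from h import *
p=tilt(0,-21.6,0);feel(4,-21.6)
cv2.imwrite("pics/s6.png",cv2.resize(p["pixels"][70:220,180:380],(640,480)))
```

```text
{'clock': 29.0, 'position': [0.53, -0.206, 0.146], 'tcp_rot': [0.188, 0.982, 0.0, -0.001], 'wrist_force': [-0.526, 0.289, -3.596], 'torque': [0.019, -0.07, -0.02], 'finger_force': 61.832, 'finger_gap': 0.042}
F [ 0.48 -0.09 -4.1 ] moment about case y -0.091 +- 0.008
```

View pics/s6.png

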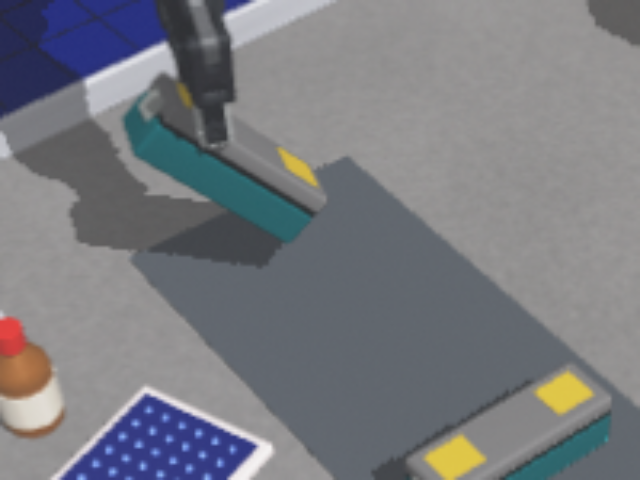

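The right case hangs steeply with its near-robot end down, clear of the mat. I'll level it and feel.

Request:
jog_arm(motion=[0, 0, 0.6, 0, 0, 0, 0.6, 0, 0, 0, 0.5, 0, 0, 0, 0.5, 0, 0, 0, 0.5, 0, 0, 0, 0.5, 0, 0, 0, 0.4, 0, 0, 0, 0.4, 0, 0, 0, 0.3, 0, 0, 0, 0.2, 0, 0, 0, 0.05, 0, 0, 0, 0, 0], force=20)

```text
clock: 30.75
position: [0.5357, -0.2076, 0.0352]
tcp_rot: [0.188, 0.982, -0.001, 0.005]
wrist_force: [4.4, -1.9, 7.6]
finger_gap: 0.0424
finger_force: 71.5
```

Request:
jog_arm(motion=[0, 0, -0.4, 0, 0, 0, -0.4, 0, 0, 0, -0.4, 0, 0, 0, 0, 0], force=80)

```text
clock: 31.25
position: [0.5309, -0.2061, 0.0636]
tcp_rot: [0.188, 0.982, -0.0, 0.001]
wrist_force: [0.4, -0.1, -4.4]
finger_gap: 0.0421
finger_force: 82.2
```

Run:
```python
from h import *
feel(8,-21.6);tilt(0,-21.6,0)
```

```text
F [ 0.36 -0.06 -4.12] moment about case y -0.157 +- 0.009
{'clock': 31.65, 'position': [0.53, -0.206, 0.062], 'tcp_rot': [0.188, 0.982, 0.0, -0.0], 'wrist_force': [0.62, -0.219, -4.026], 'torque': [-0.06, -0.159, -0.035], 'finger_force': 82.243, 'finger_gap': 0.042}
square along -0.07 z-TCP 0.011 area 86
square along 0.022 z-TCP 0.017 area 66
```

Square positions put the grip only about 25 mm from the middle, so 4.1 N should give about 0.10. I measure 0.157, meaning the weight has shifted: this is the rattler. I'll set it down and regrip at the other end to rock it the other way.

Request:
jog_arm(motion=[0, 0, 0.4, 0, 0, 0, 0.4, 0, 0, 0, 0.3, 0, 0, 0, 0, 0])

```text
clock: 32.2
position: [0.5303, -0.2058, 0.0351]
tcp_rot: [0.188, 0.982, 0.0, -0.001]
wrist_force: [-0.8, 0.7, 1.6]
finger_gap: 0.0421
finger_force: 83.0
```

Request:
jog_arm(motion=[0, 0, 0, 0, 0, 0, 0, 0, 0, 0, 0, 0, 0, 0, 0, 0, 0, 0, -0.7, 0, 0, 0, -1, 0, 0, 0, -1, 0, 0.8, 0, -0.4, 0, 0.8, 0, 0, 0, 0.8, 0, 0, 0, 0.8, 0, 0, 0, 0, 0, 0, 0], hand=0)

```text
clock: 33.7
position: [0.4553, -0.1763, 0.1137]
tcp_rot: [0.188, 0.982, -0.0, 0.0]
wrist_force: [-0.3, -1.1, -0.1]
finger_gap: 0.0857
finger_force: 0.0
```

Run:
```python
from h import *
st()
for n in("scene","top"):
  p=vision.read_camera(n)
  for c,a in cases(p):print(n,a,c.round(),ray(p,c,.049).round(4)[:2])
cv2.imwrite("pics/s7.png",p["pixels"])
```

```text
{'clock': 33.7, 'position': [0.455, -0.176, 0.114], 'tcp_rot': [0.188, 0.982, -0.0, 0.0], 'wrist_force': [-0.319, -1.135, -0.119], 'torque': [0.001, -0.025, -0.043], 'finger_force': 0.0, 'finger_gap': 0.086}
scene 84 [137. 279.] [ 0.4682 -0.1782]
scene 91 [146. 241.] [ 0.5517 -0.2117]
scene 104 [173. 450.] [0.2645 0.1583]
scene 117 [192. 356.] [0.4572 0.0656]
scene 120 [203. 461.] [0.3179 0.2299]
scene 131 [213. 321.] [0.5476 0.061 ]
scene 142 [228. 584.] [0.1856 0.432 ]
scene 150 [243. 421.] [0.4555 0.2436]
scene 155 [243. 550.] [0.2709 0.4063]
scene 180 [266. 386.] [0.5448 0.2362]
top 196 [227. 237.] [0.5433 0.2354]
top 194 [227. 470.] [ 0.5499 -0.2133]
top 199 [227. 328.] [0.5454 0.06  ]
top 203 [273. 231.] [0.4537 0.2432]
top 209 [274. 325.] [0.4551 0.0645]
top 104 [274. 453.] [ 0.4595 -0.178 ]
top 213 [347. 236.] [0.3136 0.2272]
top 215 [369. 143.] [0.2668 0.4043]
top 215 [378. 274.] [0.26   0.1554]
top 220 [415. 127.] [0.1808 0.4303]
```

Case at (0.509, −0.195); the gripper is over its near end. Descend, soft grip, lift, jerk.

Request:
jog_arm(motion=[0, 0.04, 0.8, 0, 0, 0.04, 0.8, 0, 0, 0, 0.8, 0, 0, 0, 0.8, 0, 0, 0, 0.1, 0, 0, 0, 0, 0])

```text
clock: 34.55
position: [0.4577, -0.1748, 0.0306]
tcp_rot: [0.188, 0.982, 0.0, 0.0]
wrist_force: [0.1, 0.4, -0.4]
finger_gap: 0.0853
finger_force: 0.0
```

Request:
jog_arm(motion=[0, 0, 0, 0, 0, 0, 0, 0, 0, 0, 0, 0, 0, 0, 0, 0, 0, 0, 0, 0, 0, 0, -0.6, 0, 0, 0, -0.6, 0, 0, 0, -0.6, 0, 0, 0, -0.6, 0, 0, 0, 0, 0], hand=1, force=20)

```text
clock: 35.8
position: [0.4581, -0.175, 0.0919]
tcp_rot: [0.188, 0.982, -0.0, 0.002]
wrist_force: [0.1, -0.2, -3.8]
finger_gap: 0.0435
finger_force: 21.5
```

Request:
jog_arm(motion=[0, 0, -1, 0, 0, 0, 0.9, 0, 0, 0, -1, 0, 0, 0, 0.9, 0, 0, 0, -1, 0, 0, 0, 0.9, 0, 0, 0, -1, 0, 0, 0, 0.9, 0, 0, 0, 0, 0])

```text
clock: 36.92
position: [0.4568, -0.1745, 0.0998]
tcp_rot: [0.188, 0.982, 0.0, -0.0]
wrist_force: [0.7, -0.2, -3.1]
finger_gap: 0.043
finger_force: 26.0
```

Run:
```python
from h import *
p=tilt(0,-21.8,0);feel(3,-21.8)
cv2.imwrite("pics/s8.png",cv2.resize(p["pixels"][70:220,180:380],(640,480)))
```

```text
{'clock': 36.925, 'position': [0.457, -0.174, 0.1], 'tcp_rot': [0.188, 0.982, 0.0, -0.0], 'wrist_force': [0.745, -0.218, -3.098], 'torque': [-0.125, -0.225, -0.003], 'finger_force': 26.013, 'finger_gap': 0.043}
square along 0.064 z-TCP -0.048 area 73
F [-0.04 -0.57 -3.31] moment about case y 0.079 +- 0.008
```

View pics/s8.png

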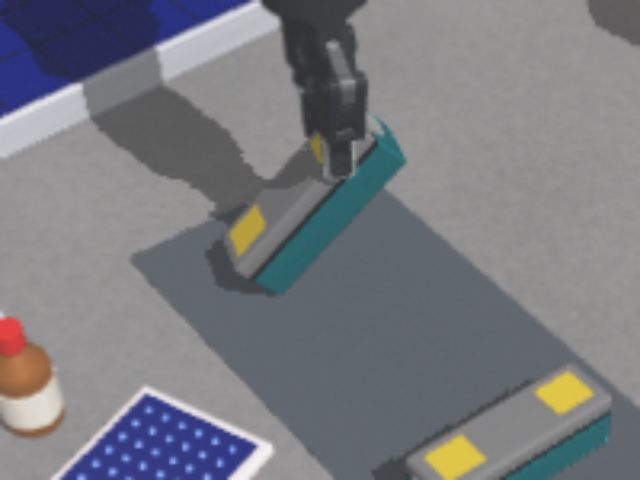

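The case hangs tilted the other way, about 40° with its far end down. I'll firm up, lift and dwell, then level it and set it down.

Request:
jog_arm(motion=[0, 0, 0, 0, 0, 0, 0, 0, 0, 0, -0.6, 0, 0, 0, -0.6, 0, 0, 0, -0.6, 0, 0, 0, 0, 0, 0, 0, 0, 0, 0, 0, 0, 0, 0, 0, 0, 0], force=60)

```text
clock: 38.25
position: [0.4565, -0.1744, 0.1448]
tcp_rot: [0.188, 0.982, 0.0, -0.001]
wrist_force: [-0.3, -0.8, -4.2]
finger_gap: 0.0425
finger_force: 64.4
```

Request:
jog_arm(motion=[0, 0, 0.6, 0, 0, 0, 0.6, 0, 0, 0, 0.5, 0, 0, 0, 0.5, 0, 0, 0, 0.5, 0, 0, 0, 0.5, 0, 0, 0, 0.4, 0, 0, 0, 0.4, 0, 0, 0, 0.3, 0, 0, 0, 0.2, 0, 0, 0, 0.05, 0, 0, 0, 0, 0], force=20)

```text
clock: 39.75
position: [0.4553, -0.174, 0.0313]
tcp_rot: [0.188, 0.982, 0.0, -0.002]
wrist_force: [-6.6, 2.7, 8.6]
finger_gap: 0.0423
finger_force: 81.5
```

Request:
jog_arm(motion=[0, 0, -0.4, 0, 0, 0, -0.4, 0, 0, 0, 0, 0], force=80)

```text
clock: 40.12
position: [0.4579, -0.175, 0.0524]
tcp_rot: [0.188, 0.982, -0.0, 0.001]
wrist_force: [-1.0, 0.2, -4.4]
finger_gap: 0.0426
finger_force: 81.6
```

Run:
```python
from h import *
feel(6,-21.8);tilt(0,-21.8,0)
```

```text
F [ 0.16 -0.03 -4.21] moment about case y 0.146 +- 0.007
{'clock': 40.425, 'position': [0.457, -0.174, 0.051], 'tcp_rot': [0.188, 0.982, 0.0, -0.0], 'wrist_force': [-0.061, -0.509, -4.194], 'torque': [0.091, 0.095, 0.031], 'finger_force': 81.604, 'finger_gap': 0.042}
square along 0.058 z-TCP 0.016 area 90
```

Excess moment is now about +0.09 the other way, which confirms the rattler. For the third rock I'll set it down and regrip at the far end again.

Request:
jog_arm(motion=[0, 0, 0.4, 0, 0, 0, 0.35, 0, 0, 0, 0, 0])

```text
clock: 40.85
position: [0.4567, -0.1745, 0.0322]
tcp_rot: [0.188, 0.982, 0.0, -0.0]
wrist_force: [0.1, -0.4, -2.8]
finger_gap: 0.0423
finger_force: 82.0
```

Request:
jog_arm(motion=[0, 0, 0, 0, 0, 0, 0, 0, 0, 0, 0, 0, 0, 0, 0, 0, 0, 0, -0.7, 0, 0, 0, -1, 0, 0, 0, -1, 0, -0.9, 0, -0.4, 0, -0.9, 0, 0, 0, -0.9, 0, 0, 0, 0, 0, 0, 0], hand=0)

```text
clock: 42.22
position: [0.5213, -0.2, 0.1116]
tcp_rot: [0.188, 0.982, -0.0, 0.001]
wrist_force: [0.3, -0.5, 0.0]
finger_gap: 0.0854
finger_force: 0.0
```

Run:
```python
from h import *
st()
for n in("scene","top"):
  p=vision.read_camera(n)
  for c,a in cases(p):
    q=ray(p,c,.049)
    if q[1]<-.1:print(n,a,c.round(),q.round(4)[:2])
```

```text
{'clock': 42.225, 'position': [0.521, -0.2, 0.112], 'tcp_rot': [0.188, 0.982, -0.0, 0.001], 'wrist_force': [0.266, -0.494, 0.014], 'torque': [0.041, -0.001, -0.049], 'finger_force': 0.0, 'finger_gap': 0.085}
scene 86 [133. 298.] [ 0.4262 -0.1599]
scene 87 [142. 261.] [ 0.5096 -0.1927]
top 201 [249. 461.] [ 0.5078 -0.1945]
top 213 [292. 444.] [ 0.4243 -0.1613]
```

Request:
jog_arm(motion=[0.06, 0, 0.8, 0, 0.06, 0, 0.8, 0, 0, 0, 0.8, 0, 0, 0, 0.8, 0, 0, 0, 0.05, 0, 0, 0, 0, 0])

```text
clock: 43.08
position: [0.5167, -0.1982, 0.0297]
tcp_rot: [0.188, 0.982, 0.0, 0.0]
wrist_force: [0.7, -1.1, -0.2]
finger_gap: 0.0854
finger_force: 0.0
```

Request:
jog_arm(motion=[0, 0, 0, 0, 0, 0, 0, 0, 0, 0, 0, 0, 0, 0, 0, 0, 0, 0, 0, 0, 0, 0, -0.6, 0, 0, 0, -0.6, 0, 0, 0, -0.6, 0, 0, 0, -0.6, 0, 0, 0, 0, 0], hand=1, force=20)

```text
clock: 44.32
position: [0.5181, -0.1989, 0.0908]
tcp_rot: [0.188, 0.982, -0.0, 0.002]
wrist_force: [0.3, -0.7, -3.8]
finger_gap: 0.0436
finger_force: 21.5
```

Request:
jog_arm(motion=[0, 0, -1, 0, 0, 0, 0.9, 0, 0, 0, -1, 0, 0, 0, 0.9, 0, 0, 0, -1, 0, 0, 0, 0.9, 0, 0, 0, -1, 0, 0, 0, 0.9, 0, 0, 0, 0, 0])

```text
clock: 45.45
position: [0.5197, -0.1993, 0.1001]
tcp_rot: [0.188, 0.982, -0.0, 0.003]
wrist_force: [3.7, -0.7, 3.3]
finger_gap: 0.0435
finger_force: 26.4
```

Request:
jog_arm(motion=[0, 0, 0, 0, 0, 0, 0, 0, 0, 0, -0.6, 0, 0, 0, -0.6, 0, 0, 0, -0.6, 0, 0, 0, 0, 0, 0, 0, 0, 0, 0, 0, 0, 0, 0, 0, 0, 0], force=60)

```text
clock: 46.58
position: [0.5164, -0.1982, 0.1434]
tcp_rot: [0.188, 0.982, 0.0, -0.001]
wrist_force: [-0.0, -0.2, -3.8]
finger_gap: 0.0425
finger_force: 63.4
```

Run:
```python
from h import *
p=tilt(0,-21.8,0);feel(3,-21.8)
for c,a in cases(p):
  if c[1]<330:print(a,c.round())
```

```text
{'clock': 46.575, 'position': [0.516, -0.198, 0.143], 'tcp_rot': [0.188, 0.982, 0.0, -0.001], 'wrist_force': [-0.05, -0.158, -3.806], 'torque': [-0.03, -0.095, 0.013], 'finger_force': 63.419, 'finger_gap': 0.042}
F [ 0.49 -0.12 -4.07] moment about case y -0.175 +- 0.015
131 [213. 321.]
```

Run:
```python
from h import *
p=vision.read_camera("scene");P=np.array(robot.state()["position"])
hsv=cv2.cvtColor(p["pixels"],cv2.COLOR_BGR2HSV);m=cv2.inRange(hsv,(20,110,60),(36,255,255));m[:, 330:]=0;m[230:]=0
n,_,s,c=cv2.connectedComponentsWithStats(m)
R=np.array(p["R"]);c0=-R.T@np.array(p["t"]);u=np.array([.9285,-.3714,0]);nr=np.array([.3714,.9285,0])
for i in range(1,n):
  if s[i,4]>15:
    d=ray(p,c[i][::-1],0)-c0;X=c0+d*(nr@(P-c0))/(nr@d);print(s[i,4],c[i].round(),"along",((X-P)@u).round(3),"z",(X-P)[2].round(3))
```

```text
59 [287. 118.] along -0.076 z -0.048
54 [ 47. 137.] along 0.396 z 0.035
57 [112. 153.] along 0.301 z -0.037
148 [321. 213.] along -0.153 z -0.397
```

Tilted about 40° for the third rock. I'll level it on the mat, grip firmly and lift.

Request:
jog_arm(motion=[0, 0, 0.6, 0, 0, 0, 0.6, 0, 0, 0, 0.5, 0, 0, 0, 0.5, 0, 0, 0, 0.5, 0, 0, 0, 0.5, 0, 0, 0, 0.4, 0, 0, 0, 0.4, 0, 0, 0, 0.3, 0, 0, 0, 0.15, 0, 0, 0, 0, 0, 0, 0, 0, 0], force=20)

```text
clock: 48.32
position: [0.5186, -0.1988, 0.0336]
tcp_rot: [0.188, 0.982, -0.0, 0.002]
wrist_force: [4.8, -0.5, 4.2]
finger_gap: 0.0425
finger_force: 66.4
```

Request:
jog_arm(motion=[0, 0, 0, 0, 0, 0, 0, 0, 0, 0, 0, 0, 0, 0, 0, 0], hand=0)

```text
clock: 48.82
position: [0.5163, -0.1982, 0.0325]
tcp_rot: [0.188, 0.982, 0.0, -0.001]
wrist_force: [-0.4, 0.3, -0.1]
finger_gap: 0.0854
finger_force: 0.0
```

Run:
```python
from h import *
p=tilt(0,-21.8,0)
P=np.array(robot.state()["position"]);
for n in("scene","top"):
  p=vision.read_camera(n)
  for c,a in cases(p):
    q=ray(p,c,.049)
    if q[1]<-.1:print(n,a,c.round(),q.round(4)[:2],"along",((q-P)[:2]@[.9285,-.3714]).round(3))
```

```text
{'clock': 48.825, 'position': [0.516, -0.198, 0.032], 'tcp_rot': [0.188, 0.982, 0.0, -0.001], 'wrist_force': [-0.412, 0.251, -0.077], 'torque': [-0.043, -0.027, -0.054], 'finger_force': 0.0, 'finger_gap': 0.085}
square along -0.091 z-TCP 0.014 area 86
scene 85 [134. 295.] [ 0.4328 -0.162 ] along -0.091
top 93 [249. 460.] [ 0.5078 -0.1927] along -0.01
top 210 [289. 445.] [ 0.4306 -0.1636] along -0.093
```

Request:
jog_arm(motion=[0.7, 0, 0.1, 0, 0.7, 0, 0.2, 0, 0.6, 0, 0.1, 0, 0, 0, 0, 0])

```text
clock: 49.48
position: [0.4691, -0.1795, 0.0226]
tcp_rot: [0.188, 0.982, 0.0, -0.001]
wrist_force: [0.6, -0.3, -0.5]
finger_gap: 0.0851
finger_force: 0.0
```

Request:
jog_arm(motion=[0, 0, 0, 0, 0, 0, 0, 0, 0, 0, 0, 0, 0, 0, 0, 0, 0, 0, 0, 0, 0, 0, -0.6, 0, 0, 0, -0.9, 0, 0, 0, -0.9, 0, 0, 0, -0.9, 0, 0, 0, -0.9, 0, 0, 0, -0.9, 0, 0, 0, -0.6, 0], hand=1, force=80)

```text
clock: 50.98
position: [0.4699, -0.1799, 0.1663]
tcp_rot: [0.188, 0.982, -0.0, -0.0]
wrist_force: [-0.2, -0.1, -4.9]
finger_gap: 0.0428
finger_force: 82.0
```

Run:
```python
from h import *
tilt(0,-21.8,0);feel(4,-21.8);plan(.67,-.091,.17)
```

```text
{'clock': 50.975, 'position': [0.47, -0.18, 0.166], 'tcp_rot': [0.188, 0.982, -0.0, -0.0], 'wrist_force': [-0.168, -0.092, -4.905], 'torque': [-0.009, -0.036, 0.007], 'finger_force': 81.986, 'finger_gap': 0.043}
square along -0.043 z-TCP 0.024 area 90
square along 0.047 z-TCP 0.024 area 92
F [ 0.13 -0.45 -4.15] moment about case y -0.035 +- 0.015
yaw now 68.4 turn 0 n 10
[-0.61, 0.63, -0.02, 0.0, -0.61, 0.63, -0.02, 0.0, -0.61, 0.63, -0.02, 0.0, -0.61, 0.63, -0.02, 0.0, -0.61, 0.63, -0.02, 0.0, -0.61, 0.63, -0.02, 0.0, -0.61, 0.63, -0.02, 0.0, -0.61, 0.63, -0.02, 0.0, -0.61, 0.63, -0.02, 0.0, -0.61, 0.63, -0.02, 0.0]
```

Request:
jog_arm(motion=[-0.61, 0.63, -0.02, 0, -0.61, 0.63, -0.02, 0, -0.61, 0.63, -0.02, 0, -0.61, 0.63, -0.02, 0, -0.61, 0.63, -0.02, 0, -0.61, 0.63, -0.02, 0, -0.61, 0.63, -0.02, 0, -0.61, 0.63, -0.02, 0, -0.61, 0.63, -0.02, 0, -0.61, 0.63, -0.02, 0, 0, 0, 0, 0, 0, 0, 0, 0])

```text
clock: 52.72
position: [0.6692, -0.0896, 0.1689]
tcp_rot: [0.188, 0.982, -0.0, -0.001]
wrist_force: [-0.4, 0.6, -4.0]
finger_gap: 0.0425
finger_force: 82.3
```

Run:
```python
from h import *
feel(16,-21.8);p=tilt(0,-21.8,0)
cv2.imwrite("pics/f.png",p["pixels"])
p=vision.read_camera("top")
for r in vision.regions_of("tile",p):print(round(r["p"],2),r["centre"])
```

```text
F [ 0.1  -0.19 -4.19] moment about case y -0.066 +- 0.009
{'clock': 53.525, 'position': [0.67, -0.09, 0.17], 'tcp_rot': [0.188, 0.982, -0.0, -0.0], 'wrist_force': [-0.053, -0.801, -3.893], 'torque': [0.007, -0.031, -0.011], 'finger_force': 82.255, 'finger_gap': 0.043}
square along -0.043 z-TCP 0.024 area 143
square along 0.047 z-TCP 0.024 area 151
0.96 [178.8, 398.2]
```

View pics/f.png

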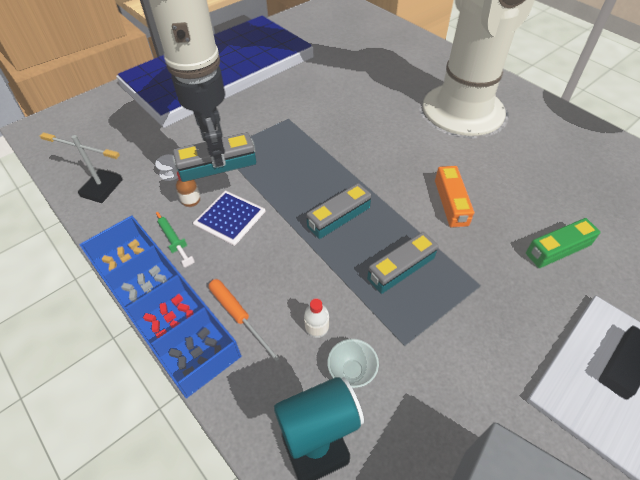

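The final picture shows the held case level near pixel (160, 215), above the tile. Both quiet cases lie flat on the mat at about (210, 340) and (262, 403), and the other things are unmoved. The moment of −0.066 with a centred grip confirms the loose weight is at one end, so I'll hand it in.

```bash
python3 -c "
from plant import robot
print(robot.job_done())"
```

```text
the job is handed in; nothing more can be done
None
```

I handed the job in with the rattling case (the right-hand one seen from the robot) held level and centred about 15 cm above the blue tile, both quiet cases flat on the mat, and nothing else visibly moved; the interface gave no pass/fail result.

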